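# Fit the tapered roller bearings to their wheel hubs

### The arm

A 7-joint arm with a two-finger parallel gripper is mounted at the origin on the work surface. World frame = base frame: x ahead of the robot, y to its left, z up, the work surface at z = 0. Lengths are in m, angles in rad, forces in N, time in s.
With the tool pointing down it reaches from about 0.4 to 0.875 m from the base axis. Payload 19.3 kg.
Tool frame: the origin (TCP) lies where the fingers leave the gripper's body, on its centre line; the fingertips stand bot.tip_reach ahead of it and the grasp point (between the pads) lies 54 mm ahead of it (bot.tip_reach is the distance from the TCP to the fingertips, in m); z points along the fingers, y is the line along which they close (so a half turn about z gives the same grasp; the last joint's range is limited). The gripper opens to 85 mm and grips with 20 to 120 N. Pads are 22 mm wide; open, the fingers measure 114 mm over their backs; the gripper's body (76 mm by 85 mm) begins 54 mm behind the grasp point. The pads swing forward as they close: fully open they stand 13 mm farther back than shut.
Start: joints at [1.115, 0.521, -0.036, 1.599, 0.021, 1.021, -0.113], TCP at [0.235, -0.579, 0.304] pointing down, gripper open.
Joint ranges: [-2.91, 2.91], [-0.3, 2.13], [-1.5, 1.42], [0.17, 2.43], [-1.26, 4.41], [0.16, 1.93], [-2.52, 2.52]. Speed limits (rad/s): [1.89, 1.89, 2.39, 2.39, 3.01, 3.01, 3.01].

### API

Orientations are given as [roll, pitch, yaw] about the fixed x, y, z axes, in that order (R = Rz(yaw) Ry(pitch) Rx(roll)).
In Python, from workcell import bot gives the robot as it stands. The module is installed in compiled form; this text tells all that it offers.
- The arm moves only by the shell command python3 -m jog 'ROWS' [FORCE]. ROWS is JSON, a list that holds one entry, the list of rows, each a list of 7 numbers: the shift along the tool's x, y, z in mm, then the turn, a rotation vector about the tool's x, y, z in rad, then the opening, from 0 (shut) to 1 (fully open). In form: [[[tx, ty, tz, wx, wy, wz, fingers], ...]]. A call has 1 to 5 rows; each row shifts and turns the commanded pose from where the row before left it, along the tool's axes as they then stand; what a row does not reach is not made up. A row lasts 1/10 s, in which the tool goes at most 50 mm and 8.59 degrees, less where a joint would pass 70% of its speed; a pose out of reach is approached as far as the arm can. A call is refused whole if a number of a shift passes 50 or a number of a turn 0.15, either way. A call with a gripper value outside its range is refused whole. The fingers move at their own pace and stop on an object; FORCE is the grip in N (left out, the last holds). Time passes only in rows, so rows that do not move let the fingers close. It gives the time, the measured TCP pose, the force, the opening and the grip force at its end, in the units of the state.
- bot.observe(): the state, without advancing time (a new reading comes with each control period).
- bot.grab_frame(name): name is "side" or "top"; returns a dict with "img" (420x560x3 uint8, red, green, blue), "intrinsics" (3x3 intrinsics, pixels), "R" (3x3) and "t" (3): a world point X has camera coordinates R X + t. Camera axes: x right, y down, z forward; pixel columns grow to the right and rows downward; lengths in m; the calibration is good to about 2 mm. A picture is of the moment at which its call begins. There is no depth.
- bot.job_done(): hands the job in; it is judged then, once.
Trained networks look in a picture, given as the dict that the camera call returned (one of the last four; its "shot" number tells which), for a name from the list of things; names that differ only in an ending like _2 or _b are one class to them, and where a whole thing is asked for, a point or a joint stands for the part that bears it (a point fixed in the world has none). Each returns a list of dicts, best first, with "conf" (0 to 1); they miss things now and then, are a little off and sometimes report something else, mostly with a low value. They report only what shows in the picture. A call takes as long as a camera call.
- bot.trace(query, picture): "region" (420x560 bool, what is visible of it).
- bot.spot_point(query, picture): "xyz" ([x, y, z] in m, in world coordinates, good to about 4 mm: a listed point, or the origin of a listed thing).
The state is a dict: "clock": time; "qpos": joint angles; "qd": joint speeds; "joint_efforts": joint torques, N m; "position": TCP position; "tool_rot": TCP orientation; "force": force on the tool from outside, world axes, zero at the start; "moment": the same for the moment, N m; "grip_width": finger opening in m; "finger_force": force on a finger pad.
Only numpy, scipy, OpenCV 4.12 (cv2) and the standard library are available. Lean on these libraries where they do the work, as an engineer would, in place of code of your own. Each camera call takes 0.05 s, during which the arm holds its last target. There are 200 camera calls.

### The job

Put each of the four tapered roller bearings into the wheel hub whose race it fits - the smallest bearing in the smallest hub, and so on up to the largest - with its small end down, as it stands now, lowered in rather than dropped, and sitting square and fully home in the race. Leave the sealed ball bearing and the axle nut where they are.

Things in the scene. Friction and masses are not known exactly. Their poses are not given: they have to be found in the camera images.
- bearing_green_center (a point): Loose tapered roller bearing (inner ring with rollers), green plastic cage, 36 mm in diameter, 24 mm tall, standing small end down. Its top 10 mm is a vertical-sided round flange 36 mm across, to be gripped from outside; below, the rollers taper from 30 to 16 mm at the foot. Point on its axis, 12 mm above its underside; z up.
- hub_silver_seat (a point): Bare silver aluminium wheel hub, fixed, 60 mm high: flange 110 mm across (top 36 mm up, 4 studs), barrel 54 mm across. In the barrel's top is the bright greased conical race for the 36 mm bearing, 29 mm wide at the mouth. Point on its axis, 1 mm below the top face: the centre of its bearing when home, the bearing's flange then 1 mm clear above the face. z up.
- bearing_brass_center (a point): Loose tapered roller bearing (inner ring with rollers), yellow brass cage, 46 mm in diameter, 24 mm tall, standing small end down. Its top 10 mm is a vertical-sided round flange 46 mm across, to be gripped from outside; below, the rollers taper from 40 to 26 mm at the foot. Point on its axis, 12 mm above its underside; z up.
- hub_blue_seat (a point): Blue painted wheel hub, fixed, 60 mm high: flange 120 mm across (top 36 mm up, 4 studs), barrel 64 mm across. In the barrel's top is the bright greased conical race for the 46 mm bearing, 39 mm wide at the mouth. Point on its axis, 1 mm below the top face: the centre of its bearing when home, the bearing's flange then 1 mm clear above the face. z up.
- bearing_steel_center (a point): Loose tapered roller bearing (inner ring with rollers), bright steel cage, 56 mm in diameter, 24 mm tall, standing small end down. Its top 10 mm is a vertical-sided round flange 56 mm across, to be gripped from outside; below, the rollers taper from 50 to 36 mm at the foot. Point on its axis, 12 mm above its underside; z up.
- hub_yellow_seat (a point): Yellow painted wheel hub, fixed, 60 mm high: flange 130 mm across (top 36 mm up, 5 studs), barrel 74 mm across. In the barrel's top is the bright greased conical race for the 56 mm bearing, 49 mm wide at the mouth. Point on its axis, 1 mm below the top face: the centre of its bearing when home, the bearing's flange then 1 mm clear above the face. z up.
- bearing_brown_center (a point): Loose tapered roller bearing (inner ring with rollers), reddish-brown resin cage, 66 mm in diameter, 24 mm tall, standing small end down. Its top 10 mm is a vertical-sided round flange 66 mm across, to be gripped from outside; below, the rollers taper from 60 to 46 mm at the foot. Point on its axis, 12 mm above its underside; z up.
- hub_red_seat (a point): Dark red painted wheel hub, fixed, 60 mm high: flange 140 mm across (top 36 mm up, 5 studs), barrel 84 mm across. In the barrel's top is the bright greased conical race for the 66 mm bearing, 59 mm wide at the mouth. Point on its axis, 1 mm below the top face: the centre of its bearing when home, the bearing's flange then 1 mm clear above the face. z up.
- ball_bearing: Bystander: a sealed ball bearing with a red seal, 52 mm across and 15 mm thick, lying loose between the hubs. Origin at the centre of its underside. It stays where it is.
- axle_nut: Bystander: a bright castellated axle nut, hexagonal, 42 mm over its corners and 24 mm tall, standing loose between two hubs on the right. Origin at the centre of its underside. It stays where it is.

How it is judged:
At the end, for the whole second after the job is handed in: Each bearing is in the hub of its own size, its centre within 5 mm of its seated place, upright within 0.1 rad and at rest; the ball bearing and the axle nut are within 20 mm of where they were (distance between bearing_green_center and hub_silver_seat below 0.005 m and angle between each of bearing_green_center, bearing_brass_center, bearing_steel_center, bearing_brown_center's own z axis and vertical below 0.1 rad and linear speed of each of bearing_green, bearing_brass, bearing_steel, bearing_brown below 0.02 m/s and distance between bearing_brass_center and hub_blue_seat below 0.005 m and distance between bearing_steel_center and hub_yellow_seat below 0.005 m and distance between bearing_brown_center and hub_red_seat below 0.005 m and distance of each of ball_bearing, axle_nut from where it was at the start of the episode below 0.02 m); the robot touches nothing.
It fails at once if a bearing is dropped (falls free by more than about 25 mm) ((contact force between the fingers and bearing_green below 0.01 N and linear speed of bearing_green above 0.7 m/s) or (contact force between the fingers and bearing_brass below 0.01 N and linear speed of bearing_brass above 0.7 m/s) or (contact force between the fingers and bearing_steel below 0.01 N and linear speed of bearing_steel above 0.7 m/s) or (contact force between the fingers and bearing_brown below 0.01 N and linear speed of bearing_brown above 0.7 m/s)).
It fails at once if the sealed ball bearing is shifted by more than 20 mm (distance of ball_bearing from where it was at the start of the episode above 0.02 m).
It fails at once if the axle nut is shifted by more than 20 mm (distance of axle_nut from where it was at the start of the episode above 0.02 m).
It also fails if it takes over 112 s, if anything falls off the work surface, if the arm or the gripper's body presses on something with over 40 N, if the wrist force passes 120 N, or if a joint passes its speed limit or range.

## Working session

There is one attempt and no reset: what is moved stays moved. The work goes in short steps, Python scripts to look and compute and a shell command to move; the robot and the scene stay as the last step left them, time stands still between calls to the robot, and variables do not carry over. Pictures are saved under pics/ and viewed, at most 14 in all, crops included, and the job is handed in when it is done.

```bash
mkdir -p pics
python3 - <<'E'
from workcell import bot
import cv2,numpy as np
s=bot.observe(); print({k:np.round(v,3).tolist() for k,v in s.items()}, bot.tip_reach)
for c in ("top","side"):
    p=bot.grab_frame(c); cv2.imwrite(f"pics/{c}0.png",p["img"][:,:,::-1])
    print(c,p["intrinsics"].tolist(),np.round(p["R"],3).tolist(),np.round(p["t"],3).tolist())
    for n in "bearing_green_center bearing_brass_center bearing_steel_center bearing_brown_center hub_silver_seat hub_blue_seat hub_yellow_seat hub_red_seat ball_bearing axle_nut".split():
        for d in bot.spot_point(n,p)[:2]:
            X=np.array(d["xyz"]); u=p["intrinsics"]@(p["R"]@X+p["t"]); print(n,np.round(X,4),round(d["conf"],2),np.round(u[:2]/u[2]))
E
```

```text
{'clock': 0.0, 'qpos': [1.115, 0.522, -0.036, 1.6, 0.021, 1.021, -0.113], 'qd': [-0.0, -0.001, -0.001, -0.0, -0.0, -0.001, 0.0], 'joint_efforts': [-0.001, -92.711, 1.98, -36.993, 0.018, 0.008, 0.0], 'position': [0.235, -0.579, 0.303], 'tool_rot': [-3.14, 0.0, 0.386], 'force': [1.072, 0.081, -0.293], 'moment': [-0.014, 0.016, -0.049], 'finger_force': 0.0, 'grip_width': 0.086} 0.0726
top [[454.90436049882476, 0.0, 284.2146568247068], [0.0, 454.90436049882476, 218.54762516060595], [0.0, 0.0, 1.0]] [[-0.029, -1.0, 0.005], [-0.975, 0.027, -0.22], [0.22, -0.011, -0.975]] [0.027, 0.544, 1.005]
bearing_green_center [ 0.452  -0.1087  0.0127] 0.49 [335. 259.]
bearing_brass_center [0.4042 0.2465 0.0141] 0.52 [187. 283.]
bearing_steel_center [ 0.4164 -0.2635  0.0092] 0.61 [400. 272.]
bearing_brown_center [0.4516 0.0696 0.0116] 0.97 [261. 261.]
hub_silver_seat [ 0.6642 -0.1466  0.0605] 0.77 [348. 168.]
hub_blue_seat [0.6259 0.1669 0.063 ] 0.56 [218. 187.]
hub_yellow_seat [0.5439 0.3976 0.0585] 0.63 [119. 223.]
hub_red_seat [ 0.4896 -0.4     0.0595] 0.96 [461. 237.]
ball_bearing [ 0.62    0.0116 -
[... 277 characters left out ...]
379]
bearing_green_center [0.4053 0.243  0.012 ] 0.6 [240. 174.]
bearing_green_center [ 0.4521 -0.1095  0.0131] 0.44 [267. 247.]
bearing_brass_center [0.4011 0.2459 0.0106] 0.64 [238. 174.]
bearing_steel_center [ 0.4167 -0.267   0.015 ] 0.66 [261. 292.]
bearing_brown_center [0.4484 0.0699 0.0159] 0.55 [258. 205.]
hub_silver_seat [0.5384 0.3988 0.0572] 0.74 [273. 135.]
hub_silver_seat [ 0.4882 -0.4034  0.0592] 0.71 [299. 322.]
hub_blue_seat [0.6256 0.1676 0.0624] 0.93 [310. 169.]
hub_yellow_seat [0.5395 0.397  0.0602] 0.58 [273. 134.]
hub_red_seat [ 0.4902 -0.4076  0.06  ] 0.93 [300. 323.]
ball_bearing [0.6206 0.0064 0.0009] 0.72 [318. 217.]
axle_nut [ 0.5915 -0.2799 -0.0007] 0.54 [329. 291.]
```

View pics/top0.png

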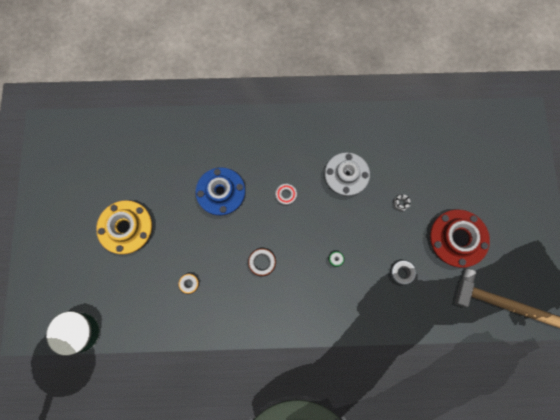

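View pics/side0.png

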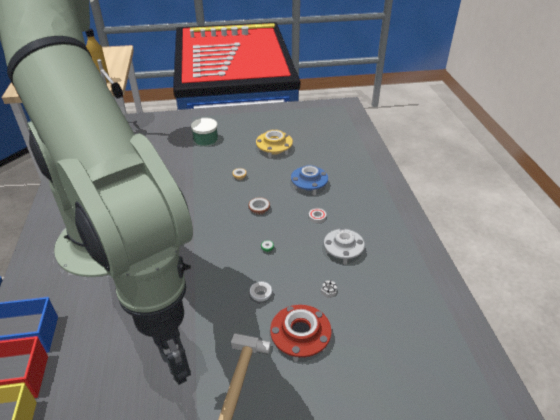

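The top view shows yellow (125,227), blue (220,191), silver (347,174) and red (460,238) hubs. The bearings are brass (189,283), brown (262,262), green (336,258) and steel (403,272), with the ball bearing at (286,194) and the nut at (402,202). The network points agree with these. I'll refine them by matching the traced regions against the known shapes.

```bash
cat > fit.py <<'E'
from workcell import bot
import cv2,numpy as np
B=dict(green=(36,),brass=(46,),steel=(56,),brown=(66,)); H=dict(silver=(54,110),blue=(64,120),yellow=(74,130),red=(84,140))
G0=dict(green=(.452,-.109),brass=(.4027,.2462),steel=(.4166,-.265),brown=(.45,.07),silver=(.6642,-.1466),blue=(.6258,.1672),yellow=(.5417,.3973),red=(.49,-.404))
a=np.linspace(0,2*np.pi,90)
def circ(d,z): return np.c_[d/2e3*np.cos(a),d/2e3*np.sin(a),0*a+z/1e3]
def model(n,z0=0):
    if n in B: d=B[n][0]; return np.r_[circ(d,24),circ(d,14),circ(d-20,0)]+[0,0,z0]
    b,f=H[n]; return np.r_[circ(b,60),circ(f,36),circ(f,24)]
def fit(n,p,xy,z0=0):
    q="bearing_%s_center"%n if n in B else "hub_%s_seat"%n
    q=q.replace("_center","").replace("_seat","") if 0 else q
    M=model(n,z0); xy=np.array(xy,float); best=None
    K,R,t=p["intrinsics"],p["R"],p["t"]
    def cen(xy):
        X=(M+[*xy,0])@R.T+t; u=(X@K.T); u=(u[:,:2]/u[:,2:]).astype(np.float32)
        m=cv2.moments(cv2.convexHull(u)); return np.array([m["m10"],m["m01"]])/m["m00"],m["m00"]
    out=[]
    for d in bot.trace(q,p)[:3]:
        ys,xs=np.nonzero(d["region"])
        if len(xs)==0: continue
        h=cv2.convexHull(np.c_[xs,ys].astype(np.int32)); mm=cv2.moments(h)
        if mm["m00"]==0: continue
        c=np.array([mm["m10"],mm["m01"]])/mm["m00"]; x=xy.copy()
        for _ in range(6):
            c0,A=cen(x); J=np.c_[cen(x+[1e-3,0])[0]-c0,cen(x+[0,1e-3])[0]-c0]/1e-3
            x=x+np.linalg.solve(J,c-c0)
        out.append((np.linalg.norm(x-xy),x,mm["m00"]/A,d["conf"]))
    return min(out,key=lambda o:o[0]) if out else None
E
python3 - <<'E'
from fit import *
for c in ("top","side"):
    p=bot.grab_frame(c)
    for n in G0:
        r=fit(n,p,G0[n]); print(c,n,r and (np.round(r[1],4),"arearatio %.2f conf %.2f"%r[2:]))
E
```

```text
top green (array([ 0.4528, -0.1106]), 'arearatio 0.87 conf 0.60')
top brass (array([0.4032, 0.241 ]), 'arearatio 0.90 conf 0.83')
top steel (array([ 0.4147, -0.2695]), 'arearatio 0.87 conf 0.65')
top brown (array([0.4499, 0.067 ]), 'arearatio 0.94 conf 0.66')
top silver (array([ 0.6607, -0.1476]), 'arearatio 0.94 conf 0.67')
top blue (array([0.6249, 0.1649]), 'arearatio 0.92 conf 0.63')
top yellow (array([0.5414, 0.3945]), 'arearatio 0.96 conf 0.63')
top red (array([ 0.4925, -0.4066]), 'arearatio 0.95 conf 0.68')
side green None
side brass (array([0.402 , 0.2399]), 'arearatio 0.77 conf 0.67')
side steel (array([ 0.4152, -0.2688]), 'arearatio 0.93 conf 0.59')
side brown (array([0.4487, 0.066 ]), 'arearatio 0.88 conf 0.73')
side silver (array([ 0.6581, -0.1487]), 'arearatio 0.93 conf 0.64')
side blue (array([0.6223, 0.1598]), 'arearatio 1.01 conf 0.94')
side yellow (array([0.5396, 0.3866]), 'arearatio 1.08 conf 0.65')
side red (array([ 0.4909, -0.4062]), 'arearatio 0.97 conf 0.93')
```

```bash
python3 -m jog '[[[0,0,0,0,0,-0.148,0.8],[0,0,0,0,0,-0.148,0.8],[0,0,0,0,0,-0.148,0.8],[0,0,0,0,0,-0.148,0.8],[0,0,0,0,0,-0.148,0.8]]]' 40; python3 -m jog '[[[0,0,0,0,0,-0.148,0.8],[0,0,0,0,0,-0.148,0.8],[0,0,0,0,0,-0.149,0.8],[0,0,0,0,0,0,0.8]]]'; python3 -c "from workcell import bot;print(bot.tip_reach)"
```

```text
clock: 2.5
position: [0.2351, -0.5791, 0.304]
tool_rot: [3.142, 0.0, 1.132]
force: [0.2, 0.2, -0.7]
grip_width: 0.0683
finger_force: 0.0
clock: 2.9
position: [0.2349, -0.5792, 0.3038]
tool_rot: [3.141, -0.0, 1.573]
force: [-0.1, -0.2, 0.3]
grip_width: 0.0685
finger_force: 0.0
0.0726
```

```bash
python3 -m jog '[[[39,22.5,0,0,0,0,0.8],[39,22.5,0,0,0,0,0.8],[39,22.5,0,0,0,0,0.8],[39,22.5,0,0,0,0,0.8],[39,22.5,0,0,0,0,0.8]]]'; python3 -m jog '[[[39,22.5,0,0,0,0,0.8],[39,22.5,20,0,0,0,0.8],[37,22.5,40,0,0,0,0.8],[0,0,40,0,0,0,0.8],[0,0,0,0,0,0,0.8]]]'
```

```text
clock: 3.4
position: [0.3483, -0.3825, 0.3041]
tool_rot: [3.141, 0.0, 1.565]
force: [1.1, -0.9, 0.5]
grip_width: 0.0681
finger_force: 0.0
clock: 3.9
position: [0.4106, -0.2731, 0.2067]
tool_rot: [-3.136, -0.003, 1.569]
force: [-0.3, -0.9, 0.6]
grip_width: 0.0682
finger_force: 0.0
```

```bash
python3 -m jog '[[[0,0,40,0,0,0,0.8],[0,0,40,0,0,0,0.8],[0,0,10,0,0,0,0.8],[0,0,0,0,0,0,0.8]]]'
python3 - <<'E'
from workcell import bot
import cv2
for c in ("top","side"):
    p=bot.grab_frame(c); 
    im=p["img"][210:330,330:470] if c=="top" else p["img"][220:360,190:340]
    cv2.imwrite(f"pics/{c}1.png",cv2.resize(im,None,fx=4,fy=4,interpolation=2)[:,:,::-1])
E
```

```text
clock: 4.3
position: [0.4116, -0.2752, 0.1203]
tool_rot: [-3.14, -0.0, 1.568]
force: [-0.0, -0.3, 0.5]
grip_width: 0.0681
finger_force: 0.0
```

View pics/side1.png

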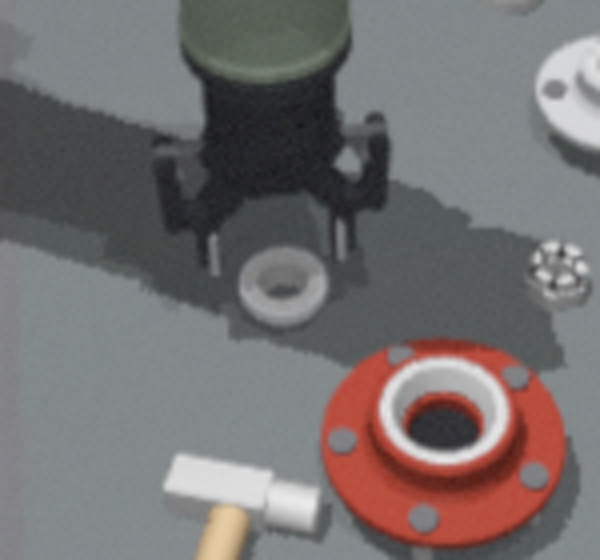

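The side view shows the steel bearing at crop (283,285), between the open fingers (212,255 and 342,240) and slightly toward the camera, which matches the 6 mm y error. I'll correct that and then touch the table for height calibration.

```bash
python3 -m jog '[[[6,3,0,0,0,0,0.8],[0,0,20,0,0,0,0.8],[0,0,20,0,0,0,0.8],[0,0,6,0,0,0,0.8],[0,0,0,0,0,0,0.8]]]'; python3 -m jog '[[[0,0,2,0,0,0,0.8],[0,0,0,0,0,0,0.8]]]'; python3 -m jog '[[[0,0,2,0,0,0,0.8],[0,0,0,0,0,0,0.8]]]'
```

```text
clock: 4.9
position: [0.415, -0.2684, 0.0743]
tool_rot: [-3.141, -0.0, 1.571]
force: [0.6, -0.2, 0.6]
grip_width: 0.0683
finger_force: 0.0
clock: 5.1
position: [0.4151, -0.2689, 0.0727]
tool_rot: [3.141, 0.001, 1.571]
force: [-0.5, 0.4, 0.2]
grip_width: 0.0685
finger_force: 0.0
clock: 5.3
position: [0.4148, -0.2688, 0.0702]
tool_rot: [3.141, 0.0, 1.571]
force: [-0.3, 0.5, 0.9]
grip_width: 0.0683
finger_force: 0.0
```

```bash
for i in 1; do python3 -m jog '[[[0,0,2,0,0,0,0.8],[0,0,0,0,0,0,0.8]]]'; python3 -m jog '[[[0,0,1,0,0,0,0.8],[0,0,0,0,0,0,0.8]]]'; python3 -m jog '[[[0,0,1,0,0,0,0.8],[0,0,0,0,0,0,0.8]]]';done | grep -E "posi|force: \["
```

```text
position: [0.4147, -0.2687, 0.0678]
force: [-0.7, 0.2, -0.2]
position: [0.4147, -0.2686, 0.0668]
force: [-0.1, 0.4, -0.4]
position: [0.4147, -0.2687, 0.0659]
force: [0.7, 0.0, 0.1]
```

```bash
for i in 1; do python3 -m jog '[[[0,0,1,0,0,0,0.8],[0,0,0,0,0,0,0.8]]]'; python3 -m jog '[[[0,0,1,0,0,0,0.8],[0,0,0,0,0,0,0.8]]]';done | grep -E "posi|force: \["
```

```text
position: [0.4148, -0.2687, 0.0654]
force: [-3.2, 2.5, 12.6]
position: [0.4148, -0.2687, 0.0652]
force: [-8.0, 5.9, 39.8]
```

```bash
python3 -m jog '[[[0,0,-15,0,0,0,0.8],[0,0,-6,0,0,0,0.8],[0,0,0,0,0,0,0.55],[0,0,0,0,0,0,0.55],[0,0,0,0,0,0,0.55]]]' 60;  python3 -m jog '[[[0,0,0,0,0,0,0.5],[0,0,0,0,0,0,0.5]]]'
```

```text
clock: 6.8
position: [0.4152, -0.269, 0.0858]
tool_rot: [3.14, 0.001, 1.571]
force: [-4.4, 3.0, 38.3]
grip_width: 0.0539
finger_force: 55.4
clock: 7.0
position: [0.4153, -0.269, 0.0858]
tool_rot: [3.14, 0.001, 1.571]
force: [-5.1, 3.2, 38.3]
grip_width: 0.0537
finger_force: 55.4
```

```bash
python3 -m jog '[[[0,0,-3,0,0,0,0.5],[0,0,-5,0,0,0,0.5],[0,0,-12,0,0,0,0.5],[0,0,0,0,0,0,0.5]]]';  python3 - <<'E'
from workcell import bot
import cv2
p=bot.grab_frame("side"); im=p["img"][220:360,190:340]
cv2.imwrite("pics/side2.png",cv2.resize(im,None,fx=5,fy=4,interpolation=2)[:,:,::-1])
E
```

```text
clock: 7.4
position: [0.4151, -0.2689, 0.1061]
tool_rot: [3.14, 0.001, 1.571]
force: [0.0, -0.1, -3.2]
grip_width: 0.0528
finger_force: 63.7
```

View pics/side2.png

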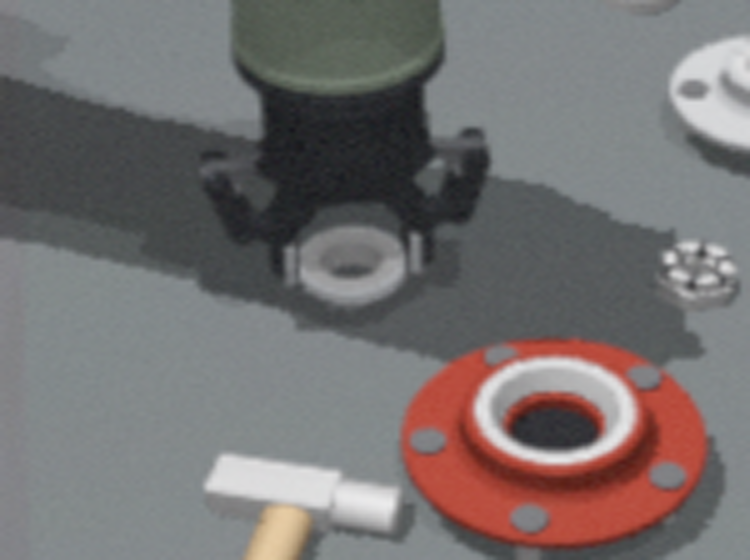

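```bash
python3 -m jog '[[[0,0,-30,0,0,0,0.5],[10,2,-30,0,0,0,0.5],[38,7,0,0,0,0,0.5],[38,7,0,0,0,0,0.5],[38,7,0,0,0,0,0.5]]]'; python3 -m jog '[[[38,7,0,0,0,0,0.5],[38,7,0,0,0,0,0.5],[38,7,0,0,0,0,0.5],[38,7,0,0,0,0,0.5],[38,7,0,0,0,0,0.5]]]'; python3 -m jog '[[[38,7,0,0,0,0,0.5],[38,7,0,0,0,0,0.5],[38,7,0,0,0,0,0.5],[38,7,0,0,0,0,0.5],[38,7,0,0,0,0,0.5]]]'; python3 -m jog '[[[38,7,0,0,0,0,0.5],[38,7,0,0,0,0,0.5],[38,7,0,0,0,0,0.5],[20,5,0,0,0,0,0.5],[0,0,0,0,0,0,0.5]]]'
```

```text
clock: 7.95
position: [0.4377, -0.1436, 0.165]
tool_rot: [3.141, 0.0, 1.57]
force: [1.3, 0.6, -3.7]
grip_width: 0.0529
finger_force: 65.2
clock: 8.45
position: [0.4727, 0.0468, 0.1648]
tool_rot: [-3.141, 0.0, 1.571]
force: [0.7, -0.7, -3.9]
grip_width: 0.0528
finger_force: 65.2
clock: 8.95
position: [0.5077, 0.2368, 0.1647]
tool_rot: [-3.141, 0.0, 1.571]
force: [0.8, 0.4, -4.7]
grip_width: 0.0531
finger_force: 65.2
clock: 9.45
position: [0.533, 0.3726, 0.1643]
tool_rot: [-3.141, -0.002, 1.574]
force: [-1.7, -0.9, -3.4]
grip_width: 0.0528
finger_force: 65.0
```

```bash
python3 -m jog '[[[20,8,0,0,0,0,0.5],[0,0,6,0,0,0,0.5],[0,0,0,0,0,0,0.5]]]'
python3 - <<'E'
from fit import *
for c in ("side","top"):
    p=bot.grab_frame(c)
    u=p["intrinsics"]@(p["R"]@np.array([.541,.394,.06])+p["t"]);u=(u[:2]/u[2]).astype(int);print(u)
    im=p["img"][u[1]-50:u[1]+50,u[0]-60:u[0]+60]; cv2.imwrite(f"pics/{c}3.png",cv2.resize(im,None,fx=6,fy=6,interpolation=2)[:,:,::-1])
    for d in bot.spot_point("bearing_steel_center",p)[:2]: print(c,np.round(d["xyz"],4),d["conf"])
E
```

```text
clock: 9.75
position: [0.5413, 0.3886, 0.1577]
tool_rot: [-3.14, 0.001, 1.571]
force: [0.2, 0.0, -4.2]
grip_width: 0.053
finger_force: 65.0
[273 134]
side [0.5403 0.3904 0.086 ] 0.54
[120 224]
top [ 0.6604 -0.1492  0.0599] 0.21
```

View pics/side3.png

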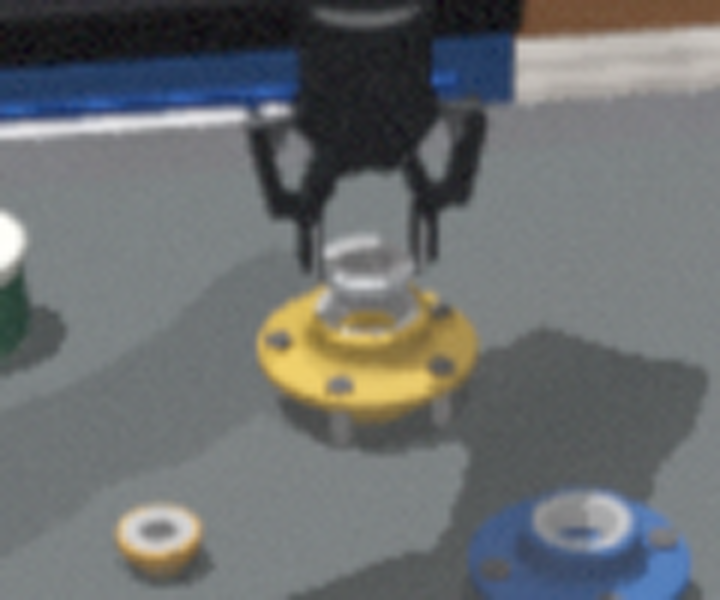

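The bearing hangs over the yellow hub, ring at (369,262) and barrel axis at about (365,310), which is aligned in x. I'll shift y by 5 mm and lower it.

```bash
(python3 -m jog '[[[5,0,6,0,0,0,0.5],[0,0,4,0,0,0,0.5],[0,0,0,0,0,0,0.5]]]'; python3 -m jog '[[[0,0,3,0,0,0,0.5],[0,0,0,0,0,0,0.5]]]'; python3 -m jog '[[[0,0,3,0,0,0,0.5],[0,0,0,0,0,0,0.5]]]'; python3 -m jog '[[[0,0,3,0,0,0,0.5],[0,0,0,0,0,0,0.5]]]') | grep -E "posi|force: \[|clock"
```

```text
clock: 10.25
position: [0.5414, 0.3942, 0.1481]
force: [-0.1, -1.3, -3.5]
clock: 10.45
position: [0.5417, 0.3941, 0.1456]
force: [0.2, -0.6, -4.6]
clock: 10.65
position: [0.5417, 0.3942, 0.1426]
force: [-0.0, -0.4, -3.2]
clock: 10.85
position: [0.5417, 0.3942, 0.1396]
force: [-0.8, -0.7, -3.8]
```

```bash
(python3 -m jog '[[[0,0,3,0,0,0,0.5],[0,0,0,0,0,0,0.5]]]'; python3 -m jog '[[[0,0,2,0,0,0,0.5],[0,0,0,0,0,0,0.5]]]'; python3 -m jog '[[[0,0,1.5,0,0,0,0.5],[0,0,0,0,0,0,0.5]]]') | grep -E "posi|force: \[|clock"
```

```text
clock: 11.05
position: [0.5417, 0.3942, 0.1366]
force: [0.0, -0.0, -2.8]
clock: 11.25
position: [0.5417, 0.3943, 0.1347]
force: [-0.1, -0.7, -3.3]
clock: 11.45
position: [0.5417, 0.3944, 0.1336]
force: [-1.3, 0.5, 0.2]
```

```bash
(python3 -m jog '[[[0,0,1,0,0,0,0.5],[0,0,0,0,0,0,0.5]]]'; python3 -m jog '[[[0,0,0,0,0,0,0.8],[0,0,0,0,0,0,0.8],[0,0,0,0,0,0,0.8]]]';  python3 -m jog '[[[0,0,-15,0,0,0,0.8],[0,0,-35,0,0,0,0.8],[0,-20,-30,0,0,0,0.8],[-50,-10,0,0,0,0,0.8],[-45,-15,0,0,0,0,0.63]]]') | grep -E "posi|force: \[|clock|wid"
python3 - <<'E'
from fit import *
for c in ("side","top"):
    p=bot.grab_frame(c)
    u=p["intrinsics"]@(p["R"]@np.array([.541,.394,.06])+p["t"]);u=(u[:2]/u[2]).astype(int);print(u)
    im=p["img"][u[1]-40:u[1]+40,u[0]-40:u[0]+40]; cv2.imwrite(f"pics/{c}4.png",cv2.resize(im,None,fx=5,fy=5,interpolation=2)[:,:,::-1])
    for q in ("bearing_steel_center","hub_yellow_seat"):
     for d in bot.spot_point(q,p)[:2]: print(c,np.round(d["xyz"],4),d["conf"])
a=[cv2.imread(f"pics/{c}4.png") for c in ("side","top")]; cv2.imwrite("pics/both4.png",np.hstack(a))
E
```

```text
clock: 11.65
position: [0.5417, 0.3944, 0.1333]
force: [-6.0, -3.1, 10.9]
grip_width: 0.0527
clock: 11.95
position: [0.5419, 0.3943, 0.1325]
force: [-0.3, 0.8, -0.1]
grip_width: 0.0685
clock: 12.45
position: [0.4967, 0.2997, 0.2142]
force: [1.3, -1.3, -1.4]
grip_width: 0.0554
[273 134]
side [0.5413 0.3976 0.062 ] 0.63
side [ 0.6599 -0.1437  0.0591] 0.44
side [0.5391 0.4    0.06  ] 0.67
side [0.4072 0.2438 0.0172] 0.52
[120 224]
top [ 0.6213  0.0104 -0.0027] 0.49
```

View pics/both4.png

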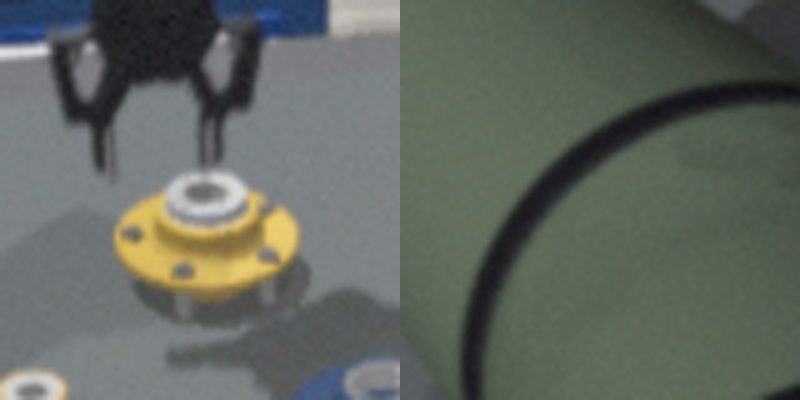

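The steel bearing sits level in the yellow hub at (205,195), with the flange just above the barrel. Brass is next.

```bash
(python3 -m jog '[[[-29,-47,0,0,0,0,0.68],[-29,-47,0,0,0,0,0.68],[0,0,25,0,0,0,0.68],[0,0,25,0,0,0,0.68],[0,0,0,0,0,0,0.68]]]') | grep -E "posi|force: \[|clock|wid"
python3 - <<'E'
from fit import *
p=bot.grab_frame("side")
u=p["intrinsics"]@(p["R"]@np.array([.403,.2415,.06])+p["t"]);u=(u[:2]/u[2]).astype(int);print(u)
im=p["img"][u[1]-50:u[1]+50,u[0]-60:u[0]+60]; cv2.imwrite("pics/side5.png",cv2.resize(im,None,fx=5,fy=5,interpolation=2)[:,:,::-1])
for q in ("bearing_steel_center","bearing_brass_center"):
 for d in bot.spot_point(q,p)[:2]: print(q,np.round(d["xyz"],4),d["conf"])
E
```

```text
clock: 13.25
position: [0.411, 0.2482, 0.1607]
force: [0.4, -0.4, 0.6]
grip_width: 0.0584
[238 162]
bearing_steel_center [0.5412 0.3972 0.0614] 0.49
bearing_brass_center [0.4071 0.2452 0.0131] 0.49
```

View pics/side5.png

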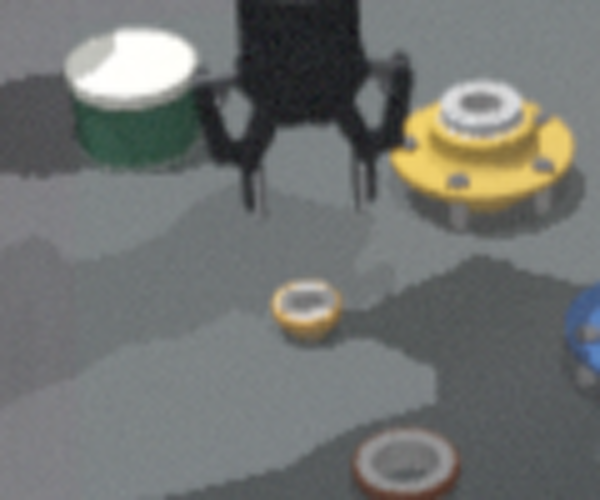

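```bash
(python3 -m jog '[[[-6,-8,20,0,0,0,0.68],[0,0,20,0,0,0,0.68],[0,0,20,0,0,0,0.68],[0,0,9,0,0,0,0.68],[0,0,4,0,0,0,0.68]]]';python3 -m jog '[[[0,0,0,0,0,0,0.68],[0,0,0,0,0,0,0.45],[0,0,0,0,0,0,0.4],[0,0,0,0,0,0,0.4],[0,0,0,0,0,0,0.4]]]') | grep -E "posi|force|clock|wid"
```

```text
clock: 13.9
position: [0.4041, 0.2421, 0.0895]
force: [0.2, -0.2, 1.5]
grip_width: 0.058
finger_force: 0.0
clock: 14.4
position: [0.4042, 0.242, 0.0908]
force: [-3.5, -1.4, 16.1]
grip_width: 0.0426
finger_force: 58.6
```

```bash
(python3 -m jog '[[[0,0,0,0,0,0,0.68],[0,0,0,0,0,0,0.68],[0,0,3,0,0,0,0.68],[0,0,0,0,0,0,0.68]]]';python3 -m jog '[[[0,0,0,0,0,0,0.45],[0,0,0,0,0,0,0.4],[0,0,0,0,0,0,0.4],[0,0,0,0,0,0,0.4]]]';python3 -m jog '[[[0,0,-10,0,0,0,0.4],[0,0,-20,0,0,0,0.4],[0,0,0,0,0,0,0.4]]]') | grep -E "posi|force|clock|wid"
```

```text
clock: 14.8
position: [0.4038, 0.2417, 0.0862]
force: [1.2, -0.5, -0.2]
grip_width: 0.0577
finger_force: 0.0
clock: 15.2
position: [0.4038, 0.2418, 0.0868]
force: [-3.4, -1.7, 12.5]
grip_width: 0.0432
finger_force: 59.0
clock: 15.5
position: [0.4045, 0.2422, 0.1185]
force: [0.6, 0.4, -1.7]
grip_width: 0.0429
finger_force: 61.3
```

```bash
(python3 -m jog '[[[0,0,-30,0,0,0,0.4],[0,0,-22,0,0,0,0.4],[-12,35,0,0,0,0,0.4],[-13,37,0,0,0,0,0.4],[-13,37,0,0,0,0,0.4]]]';python3 -m jog '[[[-13,37,0,0,0,0,0.4],[-13,37,0,0,0,0,0.4],[-13,37,0,0,0,0,0.4],[0,0,0,0,0,0,0.4]]]') | grep -E "posi|force|clock|wid"
```

```text
clock: 16.0
position: [0.5142, 0.2031, 0.1686]
force: [-0.8, -0.3, -1.8]
grip_width: 0.0431
finger_force: 61.8
clock: 16.4
position: [0.6276, 0.1614, 0.1677]
force: [-2.0, -0.5, -2.1]
grip_width: 0.0432
finger_force: 61.7
```

```bash
(python3 -m jog '[[[3,-3,0,0,0,0,0.4],[0,0,10,0,0,0,0.4],[0,0,8,0,0,0,0.4],[0,0,0,0,0,0,0.4]]]';python3 -m jog '[[[0,0,3,0,0,0,0.4],[0,0,0,0,0,0,0.4]]]';python3 -m jog '[[[0,0,3,0,0,0,0.4],[0,0,0,0,0,0,0.4]]]';python3 -m jog '[[[0,0,3,0,0,0,0.4],[0,0,0,0,0,0,0.4]]]') | grep -E "posi|force: \["
python3 - <<'E'
from fit import *
p=bot.grab_frame("side")
u=p["intrinsics"]@(p["R"]@np.array([.6245,.1645,.06])+p["t"]);u=(u[:2]/u[2]).astype(int);print(u)
im=p["img"][u[1]-50:u[1]+50,u[0]-60:u[0]+60]; cv2.imwrite("pics/side6.png",cv2.resize(im,None,fx=5,fy=5,interpolation=2)[:,:,::-1])
for q in ("bearing_brass_center","hub_blue_seat"):
 for d in bot.spot_point(q,p)[:2]: print(q,np.round(d["xyz"],4),d["conf"])
E
```

```text
position: [0.6197, 0.168, 0.1489]
force: [-0.1, 0.1, -2.0]
position: [0.6207, 0.1678, 0.1473]
force: [-0.0, -0.5, -1.1]
position: [0.6208, 0.1677, 0.1443]
force: [0.2, -0.5, -1.6]
position: [0.6213, 0.1675, 0.1414]
force: [2.5, -0.9, -1.5]
[309 170]
bearing_brass_center [ 5.894e-01 -2.802e-01 -4.000e-04] 0.63
bearing_brass_center [0.6235 0.1658 0.0691] 0.61
hub_blue_seat [0.6242 0.1679 0.0606] 0.95
```

View pics/side6.png

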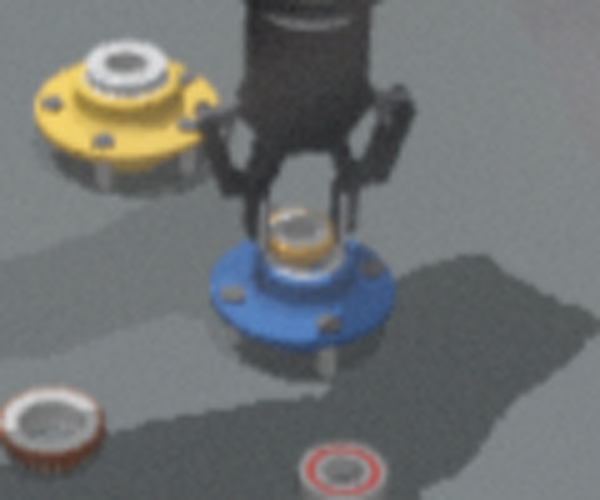

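The brass bearing at (300,235) hangs about 1 px left of the blue race at (304,265), and the x force confirms it touches the near wall. I'll correct +x and go down.

```bash
(python3 -m jog '[[[-2,3.5,0,0,0,0,0.4],[0,0,0,0,0,0,0.4]]]';python3 -m jog '[[[0,0,3,0,0,0,0.4],[0,0,0,0,0,0,0.4]]]';python3 -m jog '[[[0,0,2,0,0,0,0.4],[0,0,0,0,0,0,0.4]]]';python3 -m jog '[[[0,0,1.5,0,0,0,0.4],[0,0,0,0,0,0,0.4]]]') | grep -E "posi|force: \["
```

```text
position: [0.6245, 0.1655, 0.1414]
force: [0.0, 0.9, -1.2]
position: [0.624, 0.1658, 0.138]
force: [-0.1, 0.2, -1.3]
position: [0.6242, 0.1658, 0.1361]
force: [-0.4, -0.1, -1.5]
position: [0.6244, 0.1658, 0.1349]
force: [0.2, -0.5, -1.2]
```

```bash
(python3 -m jog '[[[0,0,1,0,0,0,0.4],[0,0,0,0,0,0,0.4]]]';python3 -m jog '[[[0,0,1,0,0,0,0.4],[0,0,0,0,0,0,0.4]]]') | grep -E "posi|force: \["
```

```text
position: [0.6247, 0.1658, 0.1341]
force: [3.4, 0.6, 0.3]
position: [0.6248, 0.1659, 0.1338]
force: [0.0, -0.9, 10.4]
```

```bash
(python3 -m jog '[[[0,0,0,0,0,0,0.65],[0,0,0,0,0,0,0.65],[0,0,-3,0,0,0,0.65],[0,0,-17,0,0,0,0.65],[0,0,-30,0,0,0,0.65]]]';python3 -m jog '[[[0,0,-20,0,0,0,0.9],[-20,-35,0,0,0,0,0.9],[-20,-35,0,0,0,0,0.9],[-20,-35,0,0,0,0,0.9],[-20,-35,0,0,0,0,0.9]]]';python3 -m jog '[[[-19,-35,25,0,0,0,0.91],[0,0,35,0,0,0,0.91],[0,0,0,0,0,0,0.91]]]') | grep -E "posi|force|clock|wid"
python3 - <<'E'
from fit import *
p=bot.grab_frame("side")
u=p["intrinsics"]@(p["R"]@np.array([.53,.11,.06])+p["t"]);u=(u[:2]/u[2]).astype(int);print(u)
im=p["img"][u[1]-50:u[1]+50,u[0]-60:u[0]+60]; cv2.imwrite("pics/side7.png",cv2.resize(im,None,fx=5,fy=5,interpolation=2)[:,:,::-1])
for q in ("bearing_brass_center","hub_blue_seat","bearing_brown_center"):
 for d in bot.spot_point(q,p)[:2]: print(q,np.round(d["xyz"],4),d["conf"])
E
```

```text
clock: 19.25
position: [0.6236, 0.1656, 0.183]
force: [-0.5, -0.9, -0.0]
grip_width: 0.0559
finger_force: 0.0
clock: 19.75
position: [0.4831, 0.0851, 0.2041]
force: [-0.0, -0.2, -0.1]
grip_width: 0.0767
finger_force: 0.0
clock: 20.05
position: [0.4482, 0.0663, 0.1417]
force: [0.5, 0.7, 0.5]
grip_width: 0.0779
finger_force: 0.0
[282 183]
bearing_brass_center [0.6269 0.1675 0.0588] 0.59
hub_blue_seat [0.6252 0.167  0.0605] 0.95
bearing_brown_center [0.4529 0.0696 0.0156] 0.5
```

View pics/side7.png

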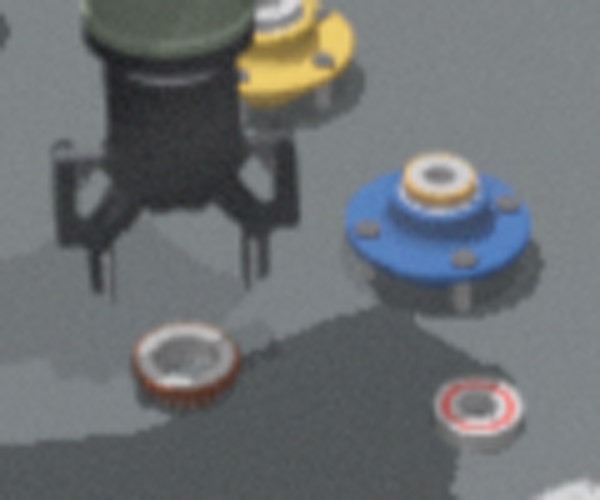

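Brass is seated level in the blue hub at (440,180), and the network puts it within 2 mm. Brown lies under the gripper.

```bash
(python3 -m jog '[[[1,1.5,20,0,0,0,0.91],[0,0,20,0,0,0,0.91],[0,0,12,0,0,0,0.91],[0,0,5,0,0,0,0.91],[0,0,0,0,0,0,0.91]]]') | grep -E "posi|force|clock|wid"
```

```text
clock: 20.75
position: [0.451, 0.068, 0.0861]
force: [-0.2, 1.2, -1.0]
grip_width: 0.0776
finger_force: 0.0
```

```bash
(python3 -m jog '[[[-1,-1,3,0,0,0,0.91],[0,0,0,0,0,0,0.7],[0,0,0,0,0,0,0.65],[0,0,0,0,0,0,0.65],[0,0,0,0,0,0,0.65]]]' 70;python3 -m jog '[[[0,0,-10,0,0,0,0.65],[0,0,-20,0,0,0,0.65],[0,0,0,0,0,0,0.65]]]') | grep -E "posi|force|clock|wid"
```

```text
clock: 21.25
position: [0.4498, 0.0666, 0.0839]
force: [-5.9, -1.3, 21.0]
grip_width: 0.0625
finger_force: 71.1
clock: 21.55
position: [0.4506, 0.0668, 0.115]
force: [0.1, -0.2, -4.7]
grip_width: 0.0621
finger_force: 79.1
```

```bash
(python3 -m jog '[[[0,0,-30,0,0,0,0.65],[-8,0,-22,0,0,0,0.65],[-38,3.5,0,0,0,0,0.65],[-38,3.5,0,0,0,0,0.65],[-38,3.5,0,0,0,0,0.65]]]';python3 -m jog '[[[-38,3.5,0,0,0,0,0.65],[-38,3.5,0,0,0,0,0.65],[-38,3.5,0,0,0,0,0.65],[-38,3.5,0,0,0,0,0.65],[-38,3.5,0,0,0,0,0.65]]]';python3 -m jog '[[[-38,3.5,0,0,0,0,0.65],[-38,3.5,0,0,0,0,0.65],[-38,3.5,0,0,0,0,0.65],[-30,3,0,0,0,0,0.65],[0,0,0,0,0,0,0.65]]]') | grep -E "posi|force|clock|wid"
```

```text
clock: 22.05
position: [0.4602, -0.0567, 0.165]
force: [0.9, -0.7, -5.3]
grip_width: 0.0626
finger_force: 80.9
clock: 22.55
position: [0.4775, -0.247, 0.1647]
force: [0.5, 0.1, -4.3]
grip_width: 0.0623
finger_force: 80.9
clock: 23.05
position: [0.49, -0.3938, 0.1641]
force: [-0.3, -0.2, -6.1]
grip_width: 0.0625
finger_force: 80.8
```

```bash
(python3 -m jog '[[[-12,2,0,0,0,0,0.65],[0,0,8,0,0,0,0.65],[0,0,8,0,0,0,0.65],[0,0,0,0,0,0,0.65]]]') | grep -E "posi|force: \["
python3 - <<'E'
from fit import *
p=bot.grab_frame("side")
u=p["intrinsics"]@(p["R"]@np.array([.492,-.406,.06])+p["t"]);u=(u[:2]/u[2]).astype(int);print(u)
im=p["img"][u[1]-50:u[1]+50,u[0]-60:u[0]+60]; cv2.imwrite("pics/side8.png",cv2.resize(im,None,fx=5,fy=5,interpolation=2)[:,:,::-1])
for q in ("bearing_brown_center","hub_red_seat"):
 for d in bot.spot_point(q,p)[:2]: print(q,np.round(d["xyz"],4),d["conf"])
E
```

```text
position: [0.4929, -0.4001, 0.1473]
force: [-0.6, 0.3, -4.3]
[300 322]
bearing_brown_center [ 0.4929 -0.3973  0.0769] 0.79
hub_red_seat [ 0.4969 -0.398   0.0769] 0.28
```

View pics/side8.png

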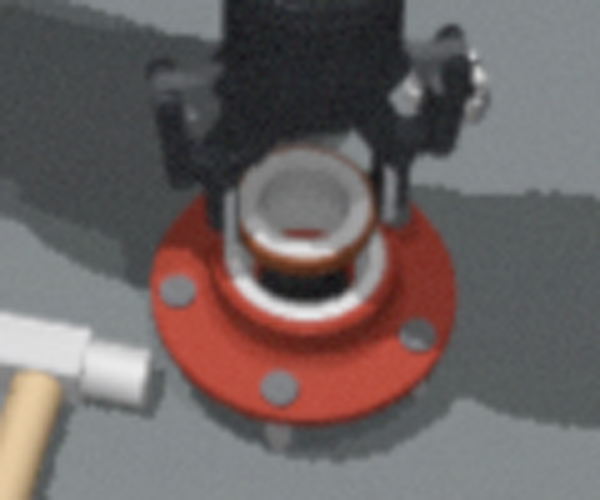

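The brown bearing at (305,205) hangs above the red race (centre about 305,265), slightly to the back. I'll move −y by 5 mm and lower it.

```bash
(python3 -m jog '[[[-5.5,-1,0,0,0,0,0.65],[0,0,0,0,0,0,0.65]]]';python3 -m jog '[[[0,0,4,0,0,0,0.65],[0,0,0,0,0,0,0.65]]]';python3 -m jog '[[[0,0,4,0,0,0,0.65],[0,0,0,0,0,0,0.65]]]';python3 -m jog '[[[0,0,3,0,0,0,0.65],[0,0,0,0,0,0,0.65]]]';python3 -m jog '[[[0,0,2,0,0,0,0.65],[0,0,0,0,0,0,0.65]]]') | grep -E "posi|force: \["
```

```text
position: [0.4921, -0.4077, 0.1492]
force: [-0.6, 0.4, -5.1]
position: [0.4922, -0.4066, 0.1445]
force: [0.7, -0.4, -5.2]
position: [0.4922, -0.4065, 0.1404]
force: [0.0, -0.7, -5.4]
position: [0.4922, -0.4066, 0.1376]
force: [-0.4, -0.2, -3.9]
position: [0.4923, -0.4067, 0.1358]
force: [-0.1, -0.8, -5.0]
```

```bash
(python3 -m jog '[[[0,0,2,0,0,0,0.65],[0,0,0,0,0,0,0.65]]]';python3 -m jog '[[[0,0,1.5,0,0,0,0.65],[0,0,0,0,0,0,0.65]]]';python3 -m jog '[[[0,0,1,0,0,0,0.65],[0,0,0,0,0,0,0.65]]]') | grep -E "posi|force: \["
```

```text
position: [0.4922, -0.4067, 0.1337]
force: [0.1, 0.9, -4.4]
position: [0.4923, -0.4067, 0.1323]
force: [-0.0, 0.1, -4.8]
position: [0.4925, -0.407, 0.1315]
force: [2.0, -1.9, -4.5]
```

```bash
(python3 -m jog '[[[0,0,1,0,0,0,0.65],[0,0,0,0,0,0,0.65]]]';python3 -m jog '[[[0,0,0.7,0,0,0,0.65],[0,0,0,0,0,0,0.65]]]') | grep -E "posi|force: \["
```

```text
position: [0.4925, -0.4071, 0.131]
force: [-0.1, -1.6, 3.3]
position: [0.4926, -0.4071, 0.1309]
force: [-4.3, 1.0, 13.6]
```

```bash
(python3 -m jog '[[[0,0,0,0,0,0,0.9],[0,0,0,0,0,0,0.9],[0,0,-3,0,0,0,0.9],[0,0,-17,0,0,0,0.9],[0,0,-30,0,0,0,0.9]]]';python3 -m jog '[[[0,0,-20,0,0,0,0.6],[38,-5,0,0,0,0,0.56],[38,-5,0,0,0,0,0.56],[38,-5,0,0,0,0,0.56],[38,-5,0,0,0,0,0.56]]]';python3 -m jog '[[[38,-5,0,0,0,0,0.56],[38,-5,0,0,0,0,0.56],[38,-5,25,0,0,0,0.56],[25,-4,30,0,0,0,0.56],[0,0,0,0,0,0,0.56]]]') | grep -E "posi|force|clock|wid"
python3 - <<'E'
from fit import *
p=bot.grab_frame("side")
im=p["img"][200:370,190:390]; cv2.imwrite("pics/side9.png",cv2.resize(im,None,fx=3.5,fy=3.5,interpolation=2)[:,:,::-1])
for q in ("bearing_brown_center","bearing_green_center","hub_silver_seat","hub_red_seat"):
 for d in bot.spot_point(q,p)[:2]: print(q,np.round(d["xyz"],4),d["conf"])
E
```

```text
clock: 26.1
position: [0.4918, -0.4062, 0.1798]
force: [-0.2, -0.3, -0.1]
grip_width: 0.0771
finger_force: 0.0
clock: 26.6
position: [0.4721, -0.2534, 0.2011]
force: [1.1, 1.1, 0.0]
grip_width: 0.0478
finger_force: 0.0
clock: 27.1
position: [0.4523, -0.1123, 0.1435]
force: [0.0, -0.6, 0.5]
grip_width: 0.0477
finger_force: 0.0
bearing_brown_center [ 0.4924 -0.4058  0.0616] 0.89
bearing_green_center [ 0.4477 -0.1073  0.0132] 0.42
hub_silver_seat [ 0.6605 -0.1389  0.0557] 0.62
hub_red_seat [ 0.4892 -0.4043  0.0599] 0.8
```

View pics/side9.png

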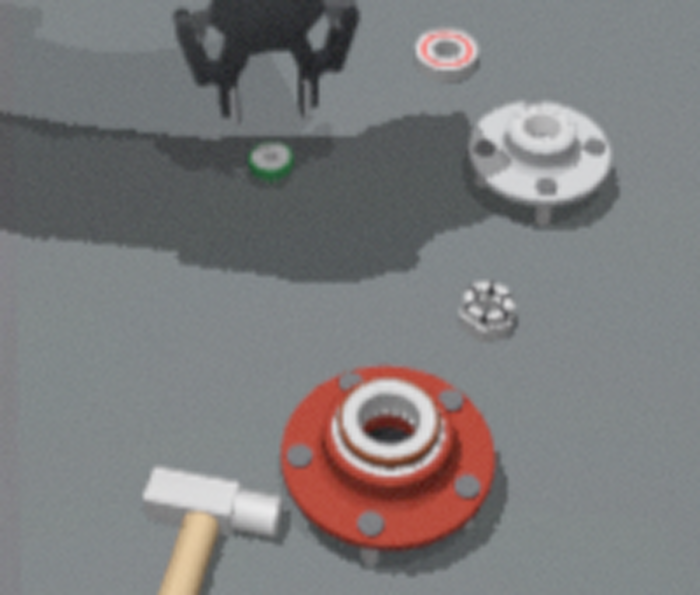

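Brown sits level in the red hub at (388,425). Green at (270,160) lies under the gripper.

```bash
(python3 -m jog '[[[2,0,20,0,0,0,0.56],[0,0,20,0,0,0,0.56],[0,0,10,0,0,0,0.56],[0,0,5,0,0,0,0.56],[0,0,0,0,0,0,0.56]]]') | grep -E "posi|force|clock|wid"
```

```text
clock: 27.85
position: [0.4534, -0.114, 0.0898]
force: [-0.0, -0.3, 0.2]
grip_width: 0.0481
finger_force: 0.0
```

```bash
(python3 -m jog '[[[4,-0.5,1.5,0,0,0,0.56],[0,0,0,0,0,0,0.56],[0,0,0,0,0,0,0.35],[0,0,0,0,0,0,0.3],[0,0,0,0,0,0,0.3]]]' 50;python3 -m jog '[[[0,0,0,0,0,0,0.3]]]';python3 -m jog '[[[0,0,-10,0,0,0,0.3],[0,0,-20,0,0,0,0.3],[0,0,0,0,0,0,0.3]]]') | grep -E "posi|force|clock|wid"
```

```text
clock: 28.35
position: [0.4531, -0.1097, 0.089]
force: [-2.5, 0.2, 12.9]
grip_width: 0.0333
finger_force: 48.4
clock: 28.45
position: [0.4531, -0.1097, 0.089]
force: [-2.5, 1.2, 13.5]
grip_width: 0.0332
finger_force: 48.4
clock: 28.75
position: [0.4536, -0.11, 0.1205]
force: [-0.9, -0.6, -1.0]
grip_width: 0.0331
finger_force: 49.8
```

```bash
(python3 -m jog '[[[0,0,-30,0,0,0,0.3],[0,0,-22,0,0,0,0.3],[-6,34,0,0,0,0,0.3],[-6,34,0,0,0,0,0.3],[-6,34,0,0,0,0,0.3]]]';python3 -m jog '[[[-6,34,0,0,0,0,0.3],[-6,34,0,0,0,0,0.3],[-6,30,0,0,0,0,0.3],[0,0,0,0,0,0,0.3],[0,0,0,0,0,0,0.3]]]') | grep -E "posi|force|clock|wid"
```

```text
clock: 29.25
position: [0.556, -0.1283, 0.1707]
force: [0.4, 0.8, -0.6]
grip_width: 0.0333
finger_force: 50.1
clock: 29.75
position: [0.6526, -0.1456, 0.1697]
force: [-0.3, -0.6, -0.9]
grip_width: 0.0331
finger_force: 50.1
```

```bash
(python3 -m jog '[[[-2,8,0,0,0,0,0.3],[0,0,8,0,0,0,0.3],[0,0,6,0,0,0,0.3],[0,0,0,0,0,0,0.3]]]') | grep -E "posi|force: \["
python3 - <<'E'
from fit import *
ims=[]
for c in ("side","top"):
    p=bot.grab_frame(c)
    u=p["intrinsics"]@(p["R"]@np.array([.6605,-.1477,.06])+p["t"]);u=(u[:2]/u[2]).astype(int);print(u)
    im=p["img"][u[1]-35:u[1]+35,u[0]-35:u[0]+35]; ims.append(cv2.resize(im,None,fx=5.6,fy=5.6,interpolation=2)[:,:,::-1])
    for q in ("bearing_green_center","hub_silver_seat"):
        for d in bot.spot_point(q,p)[:2]: print(c,q,np.round(d["xyz"],4),d["conf"])
cv2.imwrite("pics/side10.png",np.hstack(ims))
E
```

```text
position: [0.6601, -0.1476, 0.155]
force: [0.1, 0.0, -1.4]
[344 236]
side bearing_green_center [ 0.6597 -0.1457  0.082 ] 0.43
side hub_silver_seat [ 0.6581 -0.1441  0.0563] 0.79
side hub_silver_seat [0.5428 0.3965 0.0614] 0.71
[348 169]
top bearing_green_center [ 0.6606 -0.1444  0.08  ] 0.59
top hub_silver_seat [ 0.5888 -0.2812  0.0017] 0.75
top hub_silver_seat [ 0.6634 -0.1439  0.0558] 0.64
```

View pics/side10.png

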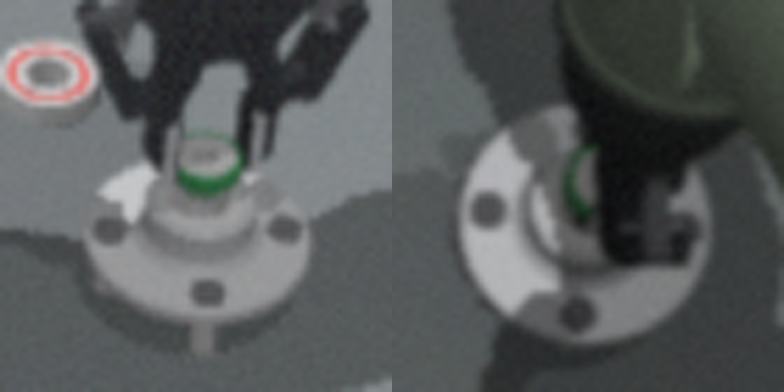

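Green at (210,160) is over the silver barrel at (203,205). The networks put bearing and hub within 2 mm of each other, so I'll lower it with +1 mm in y.

```bash
(python3 -m jog '[[[1,0,4,0,0,0,0.3],[0,0,0,0,0,0,0.3]]]';python3 -m jog '[[[0,0,3,0,0,0,0.3],[0,0,0,0,0,0,0.3]]]';python3 -m jog '[[[0,0,3,0,0,0,0.3],[0,0,0,0,0,0,0.3]]]';python3 -m jog '[[[0,0,3,0,0,0,0.3],[0,0,0,0,0,0,0.3]]]';python3 -m jog '[[[0,0,2,0,0,0,0.3],[0,0,0,0,0,0,0.3]]]') | grep -E "posi|force: \["
```

```text
position: [0.6606, -0.1465, 0.1518]
force: [0.4, -0.7, -1.8]
position: [0.6607, -0.1467, 0.1488]
force: [-0.2, -0.7, -0.9]
position: [0.6607, -0.1467, 0.1459]
force: [0.0, 0.2, -0.5]
position: [0.6607, -0.1467, 0.1429]
force: [-0.3, 0.0, 0.2]
position: [0.6608, -0.1467, 0.141]
force: [0.6, -0.4, -0.6]
```

```bash
(python3 -m jog '[[[0,0,2,0,0,0,0.3],[0,0,0,0,0,0,0.3]]]';python3 -m jog '[[[0,0,1.5,0,0,0,0.3],[0,0,0,0,0,0,0.3]]]';python3 -m jog '[[[0,0,1.5,0,0,0,0.3],[0,0,0,0,0,0,0.3]]]') | grep -E "posi|force: \["
```

```text
position: [0.6607, -0.1467, 0.139]
force: [-0.6, 0.6, -0.9]
position: [0.6608, -0.1466, 0.1377]
force: [-1.2, 0.8, -1.4]
position: [0.6607, -0.1461, 0.1362]
force: [-3.6, 4.2, 2.9]
```

```bash
(python3 -m jog '[[[0.5,-0.3,0.7,0,0,0,0.3],[0,0,0,0,0,0,0.3]]]';python3 -m jog '[[[0,0,0,0,0,0,0.55],[0,0,0,0,0,0,0.55],[0,0,-3,0,0,0,0.55],[0,0,-17,0,0,0,0.55],[0,0,-30,0,0,0,0.55]]]';python3 -m jog '[[[0,0,-40,0,0,0,0.55],[0,-40,0,0,0,0,0.55],[0,-40,0,0,0,0,0.55],[0,-40,0,0,0,0,0.55],[0,0,0,0,0,0,0.55]]]') | grep -E "posi|force|clock|wid"
python3 - <<'E'
from fit import *
ims=[]
P={c:bot.grab_frame(c) for c in ("side","top")}
for q in "bearing_green_center hub_silver_seat bearing_brass_center hub_blue_seat bearing_steel_center hub_yellow_seat bearing_brown_center hub_red_seat ball_bearing axle_nut".split():
    for c in P:
        print(c,q,[(np.round(d["xyz"],4).tolist(),round(d["conf"],2)) for d in bot.spot_point(q,P[c])[:2]])
im=P["side"]["img"][110:360,200:400]; cv2.imwrite("pics/final.png",cv2.resize(im,(480,600),interpolation=2)[:,:,::-1])
E
```

```text
clock: 32.25
position: [0.6606, -0.146, 0.1361]
force: [-3.8, 3.7, 8.5]
grip_width: 0.0332
finger_force: 51.2
clock: 32.75
position: [0.6599, -0.1462, 0.1855]
force: [-0.1, 0.6, 0.4]
grip_width: 0.0466
finger_force: 0.0
clock: 33.25
position: [0.5365, -0.147, 0.2269]
force: [0.2, 0.6, 0.7]
grip_width: 0.0471
finger_force: 0.0
side bearing_green_center [([0.6606, -0.1438, 0.0599], 0.57), ([0.4901, -0.4053, 0.0587], 0.41)]
top bearing_green_center [([0.6617, -0.1437, 0.06], 0.43)]
side hub_silver_seat [([0.6615, -0.145, 0.0582], 0.93), ([0.6607, -0.1473, 0.0614], 0.52)]
top hub_silver_seat [([0.6585, -0.144, 0.0607], 0.71)]
side bearing_brass_center []
top bearing_brass_center [([0.6229, 0.1657, 0.0622], 0.63)]
side hub_blue_seat [([0.6246, 0.1689, 0.0618], 0.54)]
top hub_blue_seat [([0.6251, 0.1658, 0.063], 0.71)]
side bearing_steel_center [([0.5441, 0.3964, 0.0626], 0.52)]
top bearing_steel_center [([0.5423, 0.3979, 0.058], 0.59)]
side hub_yellow_seat [([0.5404, 0.3987, 0.0587], 0.87)]
top hub_yellow_seat [([0.545, 0.3991, 0.06], 0.9), ([0.6268, 0.1663, 0.0621], 0.55)]
side bearing_brown_center []
top bearing_brown_center []
side hub_red_seat [([0.4909, -0.4063, 0.0575], 0.88)]
top hub_red_seat []
side ball_bearing [([0.6161, 0.0068, 0.0001], 0.71)]
top ball_bearing [([0.6198, 0.0085, -0.0018], 0.72)]
side axle_nut [([0.5918, -0.2813, 0.001], 0.8)]
top axle_nut []
```

View pics/final.png

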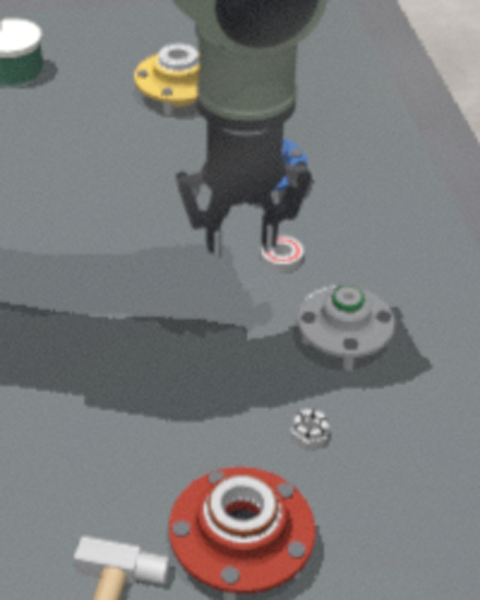

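The final view shows green in silver (348,298), brown in red (242,505) and steel in yellow (180,57), all level. Brass is hidden by the arm here, but I saw it seated earlier and the top camera puts it 2 mm from its seat. The ball bearing and nut haven't moved, so I'm handing in.

```bash
python3 -c "from workcell import bot;print(bot.job_done())"
```

```text
the job is handed in; nothing more can be done
None
```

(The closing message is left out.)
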